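Clamp a glass vase in the bench ratchet clamp

ROBOT

A 6-joint arm with a two-finger parallel gripper is mounted at the origin on the work surface. World frame = base frame: x ahead of the robot, y to its left, z up, the work surface at z = 0. Lengths are in mm, angles in rad, forces in N, time in s.
With the tool pointing down it reaches from about 325 to 900 mm from the base axis. Payload 6.1 kg.
Tool frame: the origin (TCP) lies on the mounting face of the last link; the fingertips stand 173 mm ahead of it and the grasp point (between the pads) lies 155 mm ahead of it; z points along the fingers, y is the line along which they close (so a half turn about z gives the same grasp; the last joint's range is limited). The gripper opens to 85 mm and grips with 20 to 120 N. Pads are 22 mm wide; open, the fingers measure 114 mm over their backs; the gripper's body (76 mm by 85 mm) begins 54 mm behind the grasp point. The pads swing forward as they close: fully open they stand 13 mm farther back than shut.
Start: joints at [-1.426, 0.22, 1.526, -0, 1.395, -0.126], TCP at [167.182, -602.219, 404.7] pointing down, gripper open.
Joint ranges: [-2.98, 2.98], [-0.91, 2.08], [0.09, 2.57], [-1.24, 4.39], [0.2, 2.65], [-2.68, 2.68]. Speed limits (rad/s): [2.57, 2.57, 3.01, 3.14, 3.14, 3.14].

INTERFACE

Orientations are given as a rotation vector (axis times angle).
In Python, from cell import r gives the robot as it stands.
- The arm moves only by the shell command python3 -m handwheel 'ROWS' [FORCE]. ROWS is a JSON object whose one key "moves" holds a list that holds one entry, the list of rows, each a list of 7 numbers: the finger opening in m, from 0 to 0.0854, then the shift along the tool's x, y, z in m, then the turn, a rotation vector about the tool's x, y, z in rad. A call has 1 to 10 rows; each row is the pose to reach, as a shift and turn from the pose commanded when the call began, along the tool's axes at that moment; what a row does not reach only later rows make up. A row lasts 1/10 s, in which the tool goes at most 50 mm and 8.59 degrees, less where a joint would pass 70% of its speed; a pose out of reach is approached as far as the arm can. A call with a gripper value outside its range is refused whole. The fingers move at their own pace and stop on an object; FORCE is the grip in N (left out, the last holds). Time passes only in rows, so rows that repeat a pose let the fingers close. It gives the time, the measured TCP pose, the force, the opening and the grip force at its end, in the units of the state.
- r.sense(): the state, without advancing time (a new reading comes with each control period).
- r.snapshot(name): name is "side" or "top" or "wrist"; returns (picture, depth): 400x640x3 uint8, red, green, blue; 400x640 float32, mm along the optical axis (not along the pixel's ray), 0 where there is no reading.
- r.camera_model(name): a dict with "K" (3x3 intrinsics, pixels), "k1" (the pictures are not rectified: a ray, as slopes to the right and down, at radius r is drawn at 1 + k1 r^2 times it, then the intrinsics apply), "R" (3x3) and "t" (3): a world point X has camera coordinates R X + t. Camera axes: x right, y down, z forward; pixel columns grow to the right and rows downward; lengths in mm; the calibration is good to about 2 mm. A picture is of the moment at which its call begins: read the wrist's pose just before it. camera_model takes no time and is no camera call; for the wrist camera it gives the pose at the moment of the call.
- r.sign_off(): hands the job in; it is judged then, once.
The state is a dict: "time_s": time; "qpos": joint angles; "qd": joint speeds; "tau": joint torques, N m; "tool_pos": TCP position; "ee_rot": TCP orientation; "force": force on the tool from outside, world axes, zero at the start; "wrist_torque": the same for the moment, N m; "width": finger opening in mm; "grip_force": force on a finger pad.
Only numpy, scipy, OpenCV 4.12 (cv2) and the standard library are available. Lean on these libraries where they do the work, as an engineer would, in place of code of your own. Each camera call takes 0.05 s, during which the arm holds its last target. There are 200 camera calls.

TASK

Stand the green glass vase upright on the cork of the bench clamp, between the round pad and the wooden vee, and let go of it. Then take the clamp's lever by its upright grip and pump it in short strokes, one tooth at a time, feeling the load, until the pad holds the vase firmly in the vee with the pad's spring pressed in about half of its travel; squeezed much harder the glass cracks. Finish with the lever drawn back at its rest, drive the ram only with its lever, handle the glass gently and leave the other things on the bench alone.

Things in the scene. Friction and masses are not known exactly. Their poses are not given: they have to be found in the camera images.
- clamp: Grey steel bench ratchet clamp, bolted down. Origin on the bench under its bed; x = the way the ram pushes, from ratchet end to wooden vee; y = towards the lever's grip; z up. Bed x = -200 to +220, y = -60 to +60 mm. Cork standing area 125 x 86 mm centred at x = +100 mm, top 18 mm above the bench. Ram guides at x = -20, -152 mm, 88 mm high. A holding pawl keeps the ram from going back.
- seat (a point): Where the middle of the vase's foot rests, on the cork 18 mm above the bench (clamp x = +105, y = 0 mm), if the vee is at its nominal place. Axes as the clamp's. The vee is dark wood, 90 degrees, open towards the ram, 20 to 83 mm above the bench; it is a tail jaw locked up to 16 mm nearer to or farther from the ram than nominal, so the true resting point is unknown by that much along x.
- pad: Round cork-faced pad, 40 mm across, on a spring plunger at the front of the ram (a steel bar 20 x 14 mm, axis 73 mm above the bench, teeth 6 mm apart on its lever side). Origin: centre of the pad's face; axes as the clamp's. At the start it is 30 to 40 mm short of the belly of a vase at the seat. The ram drags with 3 N; the pad presses back up to 20 mm, 1.8 N per mm (half: 18 N).
- lever (a joint): Angle of the pump lever, rad: 0 = drawn back at its rest stop (0.078 rad behind square to the ram), grows towards the vee, 0.156 = front stop (25 mm of grip travel). Stays where left. A stroke from stop to stop and back moves the ram exactly one tooth: it clicks about 5 mm of grip travel before the front stop; the driving pawl takes the next tooth in the last 4 mm before the rest stop.
- lever_pivot (a point): Top of the lever's upright pivot pin, at x = -115, y = -45 mm of the clamp, 98 mm above the bench; axes as the clamp's. Push on the grip held near the end of a forward stroke: 0 to 5 N while the pad is free or slides the vase along; then about 4 N more per tooth: 7 to 12 N with the spring in by about half, over 15 N when the glass is in danger. Bearing on a stop adds to this. Back: 1 to 3 N.
- lever_grip (a point): Middle of the lever's upright round wooden grip, 22 mm across, 125 mm above the bench, on a 160 mm radius about the pivot. The grip reaches from 93 to 158 mm above the bench; below it lies the flat steel lever, 24 mm wide, top 93 mm above the bench. Axes turn with the lever: y points from pivot to grip.
- vase: Dark green glass vase, 138 mm high, 0.2 to 0.45 kg; a grip of 15 N carries it, 45 N would harm it. Standing upright and loose on the bench at the start. Origin: middle of the underside of its foot, z up. Straight round belly 66 mm across from 32 to 80 mm up; straight neck 40 mm across from 94 to 124 mm up; lip 50 mm across at the top.
- stamp: Bystander: hand stamp standing on its brass head (39 mm across), turned wooden handle up, 110 mm high. Origin under its middle.
- tin: Bystander: low metal tin, 64 mm across, 55 mm high. Origin under its middle.
- tumbler: Bystander: clear glass tumbler, 68 mm across, 85 mm high. Origin under its middle.
- wood_block: Bystander: charred wooden block 120 x 50 x 35 mm. Origin under its middle.

How it is judged (in metres and radians):
On the way, in this order (a step that is already met when the one before it is completed fails the run):
1. the vase stands upright on the clamp's cork between the pad and the vee, let go (z of vase in the frame of seat between -0.004 and 0.004 m and angle between vase's own z axis and vertical below 0.06 rad and x of vase in the frame of seat between -0.05 and 0.02 m and y of vase in the frame of seat between -0.02 and 0.02 m and contact force between the fingers and vase below 0.1 N), for 0.3 s.
2. the pad, pumped forward, presses the vase firmly into the vee (over 9 N) (contact force between pad and vase above 9 N), for 0.2 s.
At the end, for the whole second after the job is handed in: The vase stands upright (0.06 rad) and at rest on the cork in the vee (within 20 mm of the seat along the clamp, 7 mm across, 4 mm in height), pressed by the pad with 9 to 28 N (spring in 5 to 15 of its 20 mm), and the lever is back at rest (below 0.04 rad) (z of vase in the frame of seat between -0.004 and 0.004 m and angle between vase's own z axis and vertical below 0.06 rad and contact force between pad and vase between 9 and 28 N and x of vase in the frame of seat between -0.02 and 0.02 m and y of vase in the frame of seat between -0.007 and 0.007 m and value of joint lever below 0.04 rad and linear speed of vase below 0.01 m/s); the robot touches nothing.
It fails at once if the pad presses the vase with more than 36 N (the glass cracks) (contact force between pad and vase above 36 N).
It fails at once if the ram or its pad is pushed by the fingers with more than 5 N instead of by the lever (contact force between the fingers and pad above 5 N or contact force between the fingers and ram_c0 above 5 N or contact force between the fingers and ram_c1 above 5 N or contact force between the fingers and ram_c2 above 5 N).
It fails at once if the vase is gripped or struck by the fingers with more than 90 N (both pads together) (contact force between the fingers and vase above 90 N).
It fails at once if the vase is tipped by more than 0.5 rad, or dropped or thrown (over 1 m/s) (angle between vase's own z axis and vertical above 0.5 rad or linear speed of vase above 1 m/s).
It fails at once if a bystander (stamp, tin, tumbler or wooden block) is moved by more than 20 mm (distance of any of stamp, tin, tumbler, wood_block from where it was at the start of the episode above 0.02 m).
It also fails if it takes over 72 s, if anything falls off the work surface, if the arm or the gripper's body presses on something with over 40 N, if the wrist force passes 120 N, or if a joint passes its speed limit or range.

## Working session

There is one attempt and no reset: what is moved stays moved. The work goes in short steps, Python scripts to look and compute and a shell command to move; the robot and the scene stay as the last step left them, time stands still between calls to the robot, and variables do not carry over. Pictures are saved under pics/ and viewed, at most 10 in all, crops included, and the job is handed in when it is done.

```bash
ls; mkdir -p pics; python3 - <<'E'
from cell import r
import cv2, numpy as np
s=r.sense(); print(s)
for n in ("side","top"):
    im,d=r.snapshot(n); cv2.imwrite(f"pics/{n}0.png",im[:,:,::-1]); np.savez(f"{n}0.npz",im=im,d=d)
    c=r.camera_model(n); print(n,c)
E
```

```text
pics
{'time_s': 0.0, 'qpos': array([-1.42607734e+00,  2.21264897e-01,  1.52760879e+00, -1.32817948e-05,
        1.39470091e+00, -1.26074053e-01]), 'qd': array([ 0.00032294, -0.00031866,  0.00027111, -0.00206579, -0.00053613,
       -0.00065967]), 'tau': array([-1.18340588e-03, -4.96900535e+01, -3.89400172e+01, -3.17719068e-04,
        1.11768366e-02, -1.05291247e-05]), 'tool_pos': array([ 167.15600048, -601.95619671,  403.57611549]), 'ee_rot': array([-3.11087634e+00, -4.23798410e-01,  4.95271791e-05]), 'force': array([-0.10017817,  0.08695748, -0.40541437]), 'wrist_torque': array([-0.0157758 , -0.00742025, -0.04382716]), 'grip_force': 0.0, 'width': 85.5460503458594}
side {'K': array([[396.06732213,   0.        , 322.77476307],
       [  0.        , 396.06732213, 194.36386515],
       [  0.        ,   0.        ,   1.        ]]), 'k1': -0.019339455380009984, 'R': array([[-0.8763671 , -0.4816014 , -0.00638693],
       [-0.36233746,  0.66796383, -0.65002761],
       [ 0.31732044, -0.56734859, -0.75988375]]), 't': array([585.95313453, 226.81121153, 832.42071308])}
top {'K': array([[403.72055255,   0.        , 324.1404184 ],
       [  0.        , 403.72055255, 198.5751233 ],
       [  0.        ,   0.        ,   1.        ]]), 'k1': -0.010775983689409515, 'R': array([[ 6.18417575e-03, -9.99979832e-01,  1.44621434e-03],
       [-9.86751447e-01, -6.33682589e-03, -1.62115474e-01],
       [ 1.62121369e-01, -4.24503511e-04, -9.86770734e-01]]), 't': array([  70.53386506,  606.12286931, 1042.15669282])}
```

View pics/top0.png

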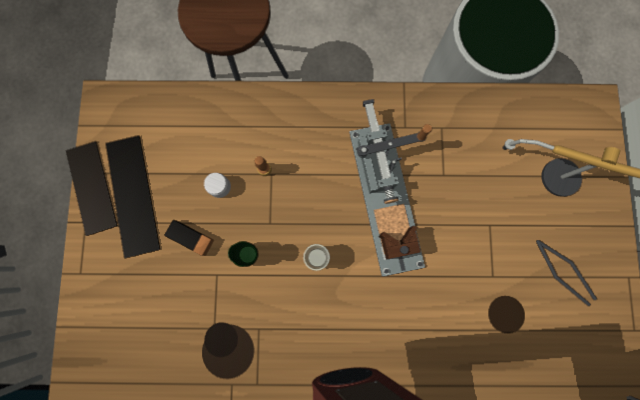

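View pics/side0.png

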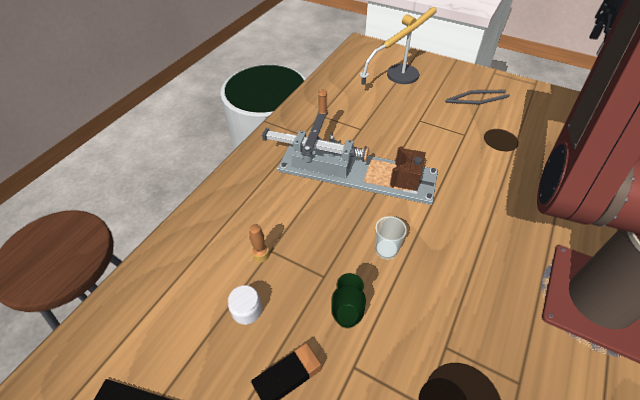

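The top view shows the vase at (243,254), stamp (261,165), tin (216,184), tumbler (316,257), block (188,237). The clamp runs from (360,130) to (405,270), with the grip at (427,131), the cork at (392,220) and the vee at (400,243). The side view shows the same things: vase (348,300), grip (322,100), vee (408,168).

```bash
cat > h.py <<'E'
import numpy as np, cv2
from scipy.spatial.transform import Rotation as Rot
def ray(c,u,v):
    K=c["K"]; x=np.array([(u-K[0,2])/K[0,0],(v-K[1,2])/K[1,1]]); s=x.copy()
    for _ in range(10): s=x/(1+c["k1"]*(s@s))
    return np.array([s[0],s[1],1.])
def depthpt(c,u,v,d): return c["R"].T@(ray(c,u,v)*d-c["t"])
def plane(c,u,v,z):
    o=-c["R"].T@c["t"]; k=c["R"].T@ray(c,u,v); return o+k*(z-o[2])/k[2]
def cross(c1,p1,c2,p2):
    o1,o2=[-c["R"].T@c["t"] for c in (c1,c2)]; a,b=[c["R"].T@ray(c,*p) for c,p in((c1,p1),(c2,p2))]
    m=np.linalg.lstsq(np.stack([a,-b],1),o2-o1,rcond=None)[0]; P,Q=o1+a*m[0],o2+b*m[1]
    return (P+Q)/2,np.linalg.norm(P-Q)
def cloud(c,d,mask):
    vs,us=np.nonzero(mask&(d>0)); return np.array([depthpt(c,u,v,d[v,u]) for u,v in zip(us,vs)]),us,vs
def blobs(m,amin=30):
    n,l,st,ce=cv2.connectedComponentsWithStats(m.astype(np.uint8)); return [(i,l==i,st[i],ce[i]) for i in range(1,n) if st[i][4]>=amin]
E
python3 - <<'E'
from h import *
from cell import r
for n in("top","side"):
    f=np.load(n+"0.npz"); im=f["im"].astype(int); d=f["d"]; c=r.camera_model(n)
    R,G,B=im[...,0],im[...,1],im[...,2]
    for nm,m in(("green",(G>R+10)&(G>B+5)),("grey",(abs(R-G)<15)&(abs(B-G)<25)&(G>60)),("orange",(R>B+70)&(R>150)) ):
        for i,l,st,ce in blobs(m):
            P,us,vs=cloud(c,d,l)
            if len(P)<20 or P[:,2].min()<-40: continue
            print(n,nm,st,ce.round(1),"P med",np.median(P,0).round(),"min",P.min(0).round(),"max",P.max(0).round())
f=np.load("top0.npz");c=r.camera_model("top")
for u,v in((427,131),(243,254),(261,160),(216,184),(316,257),(188,237),(360,130),(405,270)): print(u,v,depthpt(c,u,v,f["d"][v,u]).round())
E
python3 - <<'E'
import cv2
a=cv2.imread('pics/top0.png')[90:285,330:450]; cv2.imwrite('pics/tc.png',cv2.resize(a,None,fx=3,fy=3,interpolation=cv2.INTER_CUBIC))
E
```

```text
top green [228 242  29  24 412] [244.4 253.2] P med [457. 272.  86.] min [427. 251.   4.] max [486. 313. 143.]
top grey [ 349   99   76  178 4913] [383.1 183.1] P med [672. -80.  16.] min [ 399. -200.   -8.] max [886.   3. 103.]
top grey [503 139  51  11 238] [525.2 143.3] P med [ 746. -438.  126.] min [ 719. -574.   -5.] max [ 781. -412.  156.]
top grey [ 544  158   52   38 1045] [563.1 176.9] P med [ 675. -596.   13.] min [ 626. -703.   -3.] max [ 737. -548.  160.]
top grey [204 173  27  25 518] [217.1 184.8] P med [642. 365.  54.] min [614. 339.  -5.] max [682. 416.  61.]
top grey [536 240  60  66 415] [564.6 271.3] P med [ 418. -582.   13.] min [ 325. -662.   -2.] max [ 500. -512.   19.]
top grey [304 244  26  26 538] [316.6 256.7] P med [450.  93.  21.] min [418.  60.  -3.] max [482. 125.  90.]
top grey [401 246   7   7  40] [403.8 249.2] P med [ 470. -130.   90.] min [ 462. -138.   85.] max [ 478. -122.   94.]
top orange [ 83 111  30   5  97] [ 99.4 112.6] P med [865. 734.  -0.] min [857. 699.  -6.] max [871. 786.   4.]
top orange [141 113  63   4 155] [171.6 114.5] P med [861.
[... 12004 characters left out ...]
3. 384.  30.] max [506. 427.  40.]
side orange [441 350  76  50 761] [486.1 376. ] P med [157. 262.  -0.] min [119. 251.  -4.] max [255. 291.   4.]
side orange [ 606  356   34   44 1324] [623. 379.] P med [-55. 148.  -0.] min [-85. 101.  -4.] max [-28. 201.   4.]
side orange [ 340  370   69   30 1075] [367.3 389.3] P med [365. 389.  -0.] min [288. 371.  -4.] max [398. 431.   3.]
side orange [251 392   9   8  45] [255.  396.6] P med [535. 501.  -1.] min [525. 495.  -5.] max [540. 508.   2.]
427 131 [ 761. -182.  159.]
243 254 [457. 296.   8.]
261 160 [696. 239. 109.]
216 184 [643. 367.  55.]
316 257 [450.  96.   5.]
188 237 [501. 441.  35.]
360 130 [811. -27.  16.]
405 270 [ 416. -146.   16.]
```

View pics/tc.png

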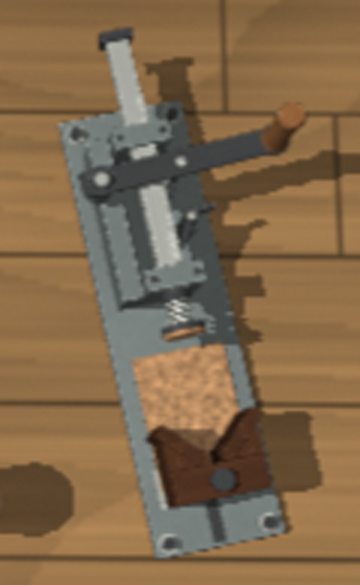

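The enlarged crop shows the clamp from above: ratchet end at the top, pad at crop (183,330), cork (185,390), vee notch (210,435), and grip top (292,115), i.e. full-image (427,128).

```bash
python3 - <<'E'
from h import *
from cell import r
def load(n): f=np.load(n+"0.npz"); return f["im"].astype(int),f["d"],r.camera_model(n)
A=[]
for n in("top","side"):
    im,d,c=load(n); m=np.zeros(d.shape,bool)
    if n=="top": m[90:285,335:450]=1
    else: m[80:210,255:445]=1
    P,us,vs=cloud(c,d,m); G=im[vs,us]
    bed=P[(P[:,2]>10)&(P[:,2]<22)&(P[:,0]>380)&(P[:,0]<860)&(P[:,1]<20)&(P[:,1]>-230)]
    (ce,wh,an)=rec=cv2.minAreaRect(bed[:,:2].astype(np.float32)); print(n,"bed",ce,wh,an,"\n",cv2.boxPoints(rec).round(1))
    g=P[(P[:,2]>108)&(P[:,0]>700)]; print("grip>108",len(g),np.median(g,0).round(1),g.min(0).round(1),g.max(0).round(1)); A.append(P)
    m=(im[...,1]>im[...,0]+8)&(im[...,1]>im[...,2]+3)&(np.arange(640)[None]<400)
    V,us,vs=cloud(c,d,max(blobs(m),key=lambda b:b[2][4])[1])
    for lo,hi in((40,75),(100,120),(130,145)):
        q=V[(V[:,2]>lo)&(V[:,2]<hi)]; print(n,"vase",lo,len(q),q.min(0).round(),q.max(0).round(), [np.round(x) for x in cv2.minEnclosingCircle(q[:,:2].astype(np.float32))] if len(q) else "")
E
```

```text
top bed (617.497802734375, -99.0169906616211) (420.416015625, 120.95637512207031) 11.927945137023926 
 [[ 399.3  -83.3]
 [ 424.3 -201.6]
 [ 835.7 -114.7]
 [ 810.7    3.6]]
grip>108 123 [ 766.  -180.5  154.1] [ 758.3 -196.5  108.2] [ 779.6 -172.7  162.4]
top vase 40 20 [432. 251.  57.] [473. 262.  75.] [array([453., 259.]), np.float64(21.0)]
top vase 100 29 [442. 264. 102.] [472. 301. 119.] [array([456., 282.]), np.float64(19.0)]
top vase 130 109 [434. 261. 130.] [480. 307. 143.] [array([457., 283.]), np.float64(24.0)]
side bed (616.7588500976562, -96.4713134765625) (420.1825256347656, 125.34630584716797) 12.508021354675293 
 [[ 398.1  -80.8]
 [ 425.2 -203.2]
 [ 835.4 -112.2]
 [ 808.3   10.2]]
grip>108 140 [ 766.  -174.6  140.2] [ 757.9 -189.6  108.7] [ 780.4 -169.7  160.3]Traceback (most recent call last):
  File "<stdin>", line 16, in <module>
    return umr_minimum(a, axis, None, out, keepdims, initial, where)
ValueError: zero-size array to reduction operation minimum which has no identity
```

```bash
cat > to.py <<'E'
import sys; from h import *; from cell import r
s=r.sense(); x,y,z,psi=map(float,sys.argv[1:5])
R0=Rot.from_rotvec(s["ee_rot"]); yv=np.array([np.cos(psi),np.sin(psi),0]); zv=np.array([0,0,-1.]); Rt=Rot.from_matrix(np.stack([np.cross(yv,zv),yv,zv],1))
print("at",s["tool_pos"].round(1),"t",round(s["time_s"],2),"w",round(s["width"],1)); print("shift m",(R0.inv().apply(np.array([x,y,z])-s["tool_pos"])/1000).round(4),"turn",(R0.inv()*Rt).as_rotvec().round(4))
E
python3 to.py 620 -130 440 0.208
python3 -c "
from cell import r
import numpy as np
from scipy.spatial.transform import Rotation as Rot
c=r.camera_model('wrist');s=r.sense();R0=Rot.from_rotvec(s['ee_rot'])
print('cam in tool',R0.inv().apply(-c['R'].T@c['t']-s['tool_pos']).round(1)); print('cam axes in tool\n',(R0.as_matrix().T@c['R'].T).round(3),c['K'][0,0])"
```

```text
at [ 167.1 -602.   403.7] t 0.1 w 85.3
shift m [ 0.5626 -0.3337 -0.0356] turn [-1.200e-03 -1.500e-03 -1.508e+00]
cam in tool [70.5 -0.5 31.9]
cam axes in tool
 [[ 0.001 -0.96  -0.279]
 [ 1.     0.     0.001]
 [-0.001 -0.279  0.96 ]] 294.54567998527193
```

```bash
python3 -m handwheel '{"moves":[[[0.085,0.04,-0.024,-0.003,0,0,-0.11],[0.085,0.08,-0.047,-0.006,0,0,-0.22],[0.085,0.12,-0.071,-0.009,0,0,-0.33],[0.085,0.16,-0.095,-0.012,0,0,-0.44],[0.085,0.2,-0.119,-0.015,0,0,-0.55],[0.085,0.24,-0.143,-0.018,0,0,-0.66],[0.085,0.28,-0.167,-0.021,0,0,-0.77],[0.085,0.32,-0.19,-0.024,0,0,-0.88],[0.085,0.36,-0.214,-0.027,0,0,-0.99],[0.085,0.4,-0.238,-0.03,0,0,-1.1]]]}' ; python3 to.py 620 -130 440 0.208
```

```text
time_s: 1.1
tool_pos: [489.9, -264.2, 434.5]
ee_rot: [-2.427, -1.994, 0.0]
force: [1.1, -0.5, 0.6]
width: 84.9
grip_force: 0.0
at [ 489.9 -264.2  434.5] t 1.1 w 84.9
shift m [ 0.1569  0.1016 -0.0055] turn [-4.000e-04 -2.000e-04 -4.035e-01]
```

```bash
python3 -m handwheel '{"moves":[[[0.085,0.04,0.026,-0.001,0,0,-0.1],[0.085,0.08,0.052,-0.003,0,0,-0.2],[0.085,0.12,0.077,-0.004,0,0,-0.3],[0.085,0.157,0.102,-0.005,0,0,-0.4],[0.085,0.157,0.102,-0.005,0,0,-0.4]]]}' ; cat > snapw.py <<'E'
import sys; from h import *; from cell import r
c=r.camera_model("wrist"); im,d=r.snapshot("wrist"); n=sys.argv[1]
cv2.imwrite(f"pics/{n}.png",im[:,:,::-1]); np.savez(n+".npz",im=im,d=d,**c)
E
python3 snapw.py w1
```

```text
time_s: 1.6
tool_pos: [622.6, -128.0, 438.7]
ee_rot: [-1.978, -2.439, -0.003]
force: [0.0, -1.0, -0.3]
width: 84.7
grip_force: 0.0
```

View pics/w1.png

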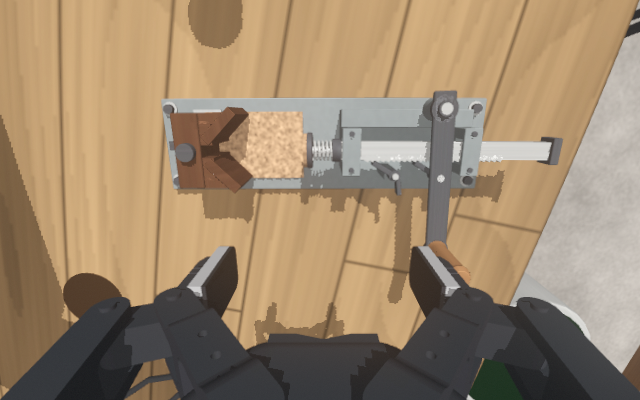

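The wrist view shows the clamp: vee with its notch apex near (217,147), cork (272,145), pad face (304,147), pivot (447,108), a rivet on the lever at (440,178), and the grip near (455,258), partly hidden by a finger.

```bash
cat > clampf.py <<'E'
import numpy as np
a=0.2082; O=np.array([627.3,-96.9]); xc=-np.array([np.cos(a),np.sin(a)]); yc=np.array([-xc[1],xc[0]])
def toc(P): q=np.atleast_2d(P)[:,:2]-O; return np.stack([q@xc,q@yc],1)
def tow(x,y): return O+x*xc+y*yc
E
python3 - <<'E'
from h import *; from clampf import *
f=dict(np.load("w1.npz")); im=f["im"].astype(int); d=f["d"]; c=f
m=np.zeros(d.shape,bool); m[85:275,150:570]=1
P,us,vs=cloud(c,d,m); q=toc(P); C=im[vs,us]; z=P[:,2]
b=(z>11)&(z<21)&(abs(q[:,0]-10)<230)&(abs(q[:,1])<80)
rec=cv2.minAreaRect(P[b][:,:2].astype(np.float32)); print("bed z",np.median(z[b]),rec)
t=(z>79)&(z<88)&(q[:,0]>60)&(abs(q[:,1])<45)
print("vee z",np.median(z[t]))
for y in range(-40,41,5):
    k=t&(abs(q[:,1]-y)<2.5)
    if k.sum(): print(y,np.percentile(q[k,0],[2,98]).round(1),k.sum())
k=(q[:,0]>15)&(q[:,0]<60)&(z>58)&(z<95)&(abs(q[:,1])<22); print("pad x pct",np.percentile(q[k,0],[1,10,50,90,97,99]).round(1),k.sum(),np.percentile(z[k],[5,95]))
print("pivot",toc(plane(c,447,108,98)),"rivet",toc(plane(c,440,178,95)))
g=(z>100)&(q[:,1]>80); print("grip",g.sum(),q[g].min(0),q[g].max(0),z[g].max())
k=(z>85)&(z<97)&(q[:,1]>20)&(q[:,1]<95)&(q[:,0]<-80)
for y in(30,45,60,75,90):
    j=k&(abs(q[:,1]-y)<4); print("lever",y,np.percentile(q[j,0],[3,50,97]).round(1) if j.any() else None)
E
```

```text
bed z 13.51010219131092 ((616.5296020507812, -97.4576187133789), (420.26348876953125, 120.49934387207031), 12.169926643371582)
vee z 80.82601683245822
-40 [107.6 174.9] 248
-35 [111.7 175.4] 251
-30 [116.9 175.2] 242
-25 [122.3 175.5] 201
-20 [125.8 175.2] 203
-15 [131.2 175.1] 199
-10 [135.1 175.5] 125
-5 [147.6 175.6] 57
0 [147.2 172.6] 39
5 [134.8 175.1] 73
10 [133.2 175.2] 137
15 [128.  175.3] 204
20 [123.6 174.4] 178
25 [119.  174.4] 207
30 [113.6 174.7] 215
35 [108.6 174.3] 208
40 [107.  174.3] 159
pad x pct [15.7 18.2 26.2 31.7 32.7 32.9] 458 [72.087518   91.75800057]
pivot [[-113.88194912  -47.30528289]] rivet [[-115.69700318   25.55094507]]
grip 389 [-131.27012598  100.42017452] [-111.78539341  108.38513981] 158.5015578288767
lever 30 [-128.1 -116.5 -105.6]
lever 45 [-129.  -117.4 -106.3]
lever 60 [-129.6 -118.  -106.9]
lever 75 [-129.9 -118.1 -107.5]
lever 90 [-130.8 -119.4 -108.8]
```

```bash
python3 to.py 457 275 420 0.208
```

```text
at [ 621.3 -129.9  438.6] t 1.65 w 84.9
shift m [ 0.4298 -0.0788  0.0191] turn [-0.0013 -0.001  -0.0038]
```

```bash
python3 -m handwheel '{"moves":[[[0.085,0.048,-0.009,0.002,0,0,0],[0.085,0.096,-0.018,0.004,0,0,0],[0.085,0.144,-0.027,0.006,0,0,0],[0.085,0.192,-0.035,0.008,0,0,0],[0.085,0.24,-0.044,0.01,0,0,0],[0.085,0.287,-0.053,0.012,0,0,0],[0.085,0.335,-0.062,0.015,0,0,0],[0.085,0.383,-0.07,0.017,0,0,0],[0.085,0.43,-0.079,0.019,0,0,0],[0.085,0.43,-0.079,0.019,0,0,0]]]}' ; python3 snapw.py w2; python3 - <<'E'
from h import *
f=dict(np.load("w2.npz")); im=f["im"].astype(int); d=f["d"]; R,G,B=im[...,0],im[...,1],im[...,2]
m=(G>R+8)&(G>B+3)&(d>0); bl=max(blobs(m),key=lambda b:b[2][4]); print(bl[2],bl[3])
V,us,vs=cloud(f,d,bl[1])
for lo,hi in((40,75),(100,120),(126,145)):
    q=V[(V[:,2]>lo)&(V[:,2]<hi)]
    if len(q): print(lo,len(q),q.min(0).round(),q.max(0).round(),[np.round(x,1) for x in cv2.minEnclosingCircle(q[:,:2].astype(np.float32))])
E
python3 to.py 457 283 265 0.208
```

```text
time_s: 2.65
tool_pos: [454.7, 276.6, 420.2]
ee_rot: [-1.982, -2.435, 0.0]
force: [0.4, -1.0, 0.6]
width: 84.9
grip_force: 0.0
[ 310  148   33   47 1135] [325.62555066 168.68370044]
40 13 [450. 255.  40.] [466. 258.  47.] [array([458.4, 256.8]), np.float64(8.0)]
100 13 [444. 269. 100.] [459. 305. 103.] [array([455.8, 287.2]), np.float64(18.1)]
126 207 [437. 295. 126.] [465. 310. 139.] [array([451.4, 302.1]), np.float64(14.0)]
at [455.9 274.6 420.3] t 2.7 w 85.3
shift m [0.008  0.0029 0.1553] turn [-0.0009  0.0004 -0.0049]
```

View pics/w2.png

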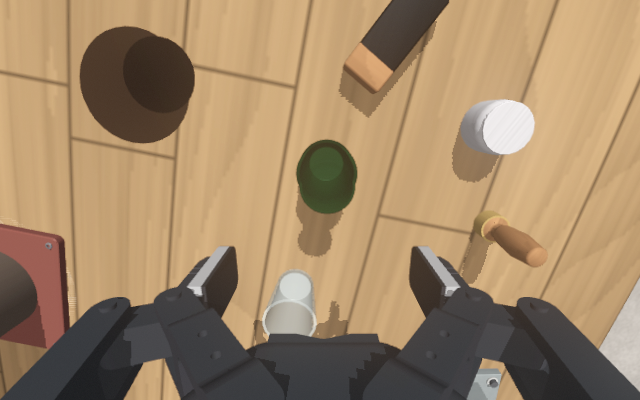

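The wrist view shows the vase with its lip as an ellipse about u 298–356, with the bottom edge at row 213. The pads stand at (215,275) and (435,275).

```bash
python3 - <<'E'
from h import *
f=dict(np.load("w2.npz")); im=f["im"].astype(int); R,G,B=im[...,0],im[...,1],im[...,2]
m=(G>R)&(G<110)&(B<G); m[:120]=0; m[230:]=0
bl=max(blobs(m),key=lambda b:b[2][4]); print(bl[2],bl[3])
vs,us=np.nonzero(bl[1])
w={v:(us[vs==v].min(),us[vs==v].max()) for v in np.unique(vs)}
v=max(w,key=lambda v:w[v][1]-w[v][0]); print(v,w[v],{k:w[k] for k in list(w)[::6]})
print("left,right,bottom on z138",plane(f,w[v][0],v,138).round(1),plane(f,w[v][1]+1,v,138).round(1),plane(f,us[vs==vs.max()].mean(),vs.max()+1,138).round(1))
# two-view lip: lowest point of lip as seen here with rows only
t=np.load("top0.npz")
E
```

```text
[ 297  140   60   73 2774] [325.96178803 179.69899063]
170 (np.int64(297), np.int64(356)) {np.int64(140): (np.int64(323), np.int64(330)), np.int64(146): (np.int64(340), np.int64(343)), np.int64(152): (np.int64(305), np.int64(348)), np.int64(158): (np.int64(301), np.int64(352)), np.int64(164): (np.int64(298), np.int64(354)), np.int64(170): (np.int64(297), np.int64(356)), np.int64(176): (np.int64(297), np.int64(356)), np.int64(182): (np.int64(298), np.int64(354)), np.int64(188): (np.int64(300), np.int64(354)), np.int64(194): (np.int64(301), np.int64(352)), np.int64(200): (np.int64(304), np.int64(350)), np.int64(206): (np.int64(309), np.int64(344)), np.int64(212): (np.int64(321), np.int64(334))}
left,right,bottom on z138 [427.1 295.3 138. ] [477.8 305.8 138. ] [461.  262.4 138. ]
```

```bash
python3 to.py 456.5 285 265 0.208; python3 -m handwheel '{"moves":[[[0.085,0.0101,0.0028,0.02,0,0,-0.004],[0.085,0.0101,0.0028,0.05,0,0,-0.004],[0.085,0.0101,0.0028,0.08,0,0,-0.004],[0.085,0.0101,0.0028,0.11,0,0,-0.004],[0.085,0.0101,0.0028,0.135,0,0,-0.004],[0.085,0.0101,0.0028,0.155,0,0,-0.004],[0.085,0.0101,0.0028,0.155,0,0,-0.004],[0.085,0.0101,0.0028,0.155,0,0,-0.004]]]}' 20
```

```text
at [455.9 274.6 420.3] t 2.7 w 85.3
shift m [0.0101 0.0028 0.1553] turn [-0.0009  0.0004 -0.0049]
time_s: 3.5
tool_pos: [458.6, 282.5, 265.9]
ee_rot: [-1.986, -2.434, 0.001]
force: [-0.0, -0.7, 0.0]
width: 85.2
grip_force: 0.0
```

```bash
python3 -m handwheel '{"moves":[[[0.06,0,0,0,0,0,0],[0.05,0,0,0,0,0,0],[0.044,0,0,0,0,0,0],[0.04,0,0,0,0,0,0],[0.036,0,0,0,0,0,0],[0.034,0,0,0,0,0,0],[0.03,0,0,0,0,0,0],[0.03,0,0,0,0,0,0]]]}' 20; python3 to.py 456.5 285 265 0.208
```

```text
time_s: 4.3
tool_pos: [458.4, 284.3, 267.2]
ee_rot: [1.982, 2.436, 0.003]
force: [-1.1, -1.5, 6.1]
width: 44.9
grip_force: 19.0
at [458.4 284.3 267.2] t 4.3 w 44.9
shift m [ 0.0011 -0.0018  0.0022] turn [ 0.0023 -0.0004 -0.0036]
```

```bash
python3 -m handwheel '{"moves":[[[0.055,0,0,0,0,0,0],[0.06,0,0,0,0,0,0],[0.06,0,0,-0.004,0,0,0],[0.06,0,0,-0.007,0,0,0],[0.048,0,0,-0.007,0,0,0],[0.042,0,0,-0.007,0,0,0],[0.036,0,0,-0.007,0,0,0],[0.032,0,0,-0.007,0,0,0],[0.03,0,0,-0.007,0,0,0],[0.03,0,0,-0.007,0,0,0]]]}' 20; python3 to.py 456.5 285 265 0.208
```

```text
time_s: 5.3
tool_pos: [458.3, 284.1, 273.8]
ee_rot: [1.983, 2.436, 0.002]
force: [-0.8, -0.6, 5.9]
width: 47.4
grip_force: 19.8
at [458.3 284.1 273.8] t 5.3 w 47.4
shift m [ 0.0012 -0.0016  0.0088] turn [ 0.0014 -0.0004 -0.004 ]
```

```bash
python3 -m handwheel '{"moves":[[[0.055,0,0,0,0,0,0],[0.06,0,0,0.002,0,0,0],[0.06,0,0,0.007,0,0,0],[0.06,0,0,0.012,0,0,0],[0.048,0,0,0.012,0,0,0],[0.042,0,0,0.012,0,0,0],[0.036,0,0,0.012,0,0,0],[0.032,0,0,0.012,0,0,0],[0.03,0,0,0.012,0,0,0],[0.03,0,0,0.012,0,0,0]]]}' 20; python3 to.py 456.5 285 265 0.208
```

```text
time_s: 6.3
tool_pos: [457.7, 283.9, 260.9]
ee_rot: [-1.983, -2.436, 0.001]
force: [-4.7, -2.2, 5.3]
width: 45.1
grip_force: 13.8
at [457.7 283.9 260.9] t 6.3 w 45.1
shift m [ 0.0013 -0.0009 -0.0041] turn [-0.001   0.     -0.0039]
```

```bash
python3 -m handwheel '{"moves":[[[0.055,0,0,0,0,0,0],[0.06,0,0,-0.003,0,0,0],[0.06,0.0008,-0.001,-0.006,0,0,0],[0.048,0.0008,-0.001,-0.006,0,0,0],[0.042,0.0008,-0.001,-0.006,0,0,0],[0.036,0.0008,-0.001,-0.006,0,0,0],[0.032,0.0008,-0.001,-0.006,0,0,0],[0.03,0.0008,-0.001,-0.006,0,0,0],[0.03,0.0008,-0.001,-0.006,0,0,0]]]}' 24; python3 -m handwheel '{"moves":[[[0.03,0,0,-0.003,0,0,0],[0.03,0,0,-0.01,0,0,0],[0.03,0,0,-0.02,0,0,0],[0.03,0,0,-0.03,0,0,0],[0.03,0,0,-0.03,0,0,0]]]}'; python3 snapw.py w3
```

```text
time_s: 7.2
tool_pos: [457.2, 284.7, 267.5]
ee_rot: [1.983, 2.436, 0.002]
force: [-0.6, -0.1, 6.0]
width: 44.8
grip_force: 22.8
time_s: 7.7
tool_pos: [457.6, 284.8, 299.0]
ee_rot: [1.983, 2.435, 0.005]
force: [0.3, 0.3, -3.0]
width: 44.8
grip_force: 24.6
```

View pics/w3.png

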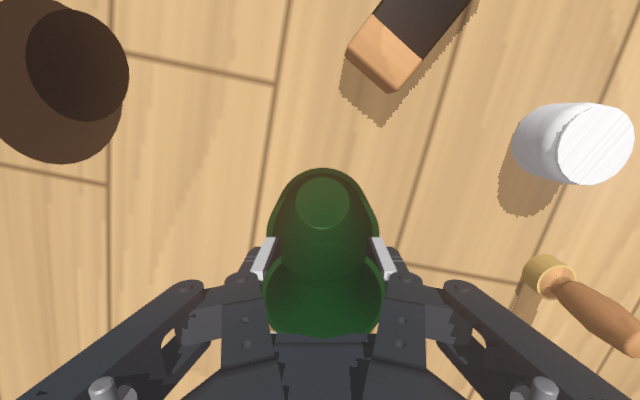

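Lifted (3 N, so about 0.3 kg). The picture shows the vase held centred between the pads at (322,250) and hanging straight. Next I raise it and carry it over.

```bash
python3 -m handwheel '{"moves":[[[0.03,0,0,-0.01,0,0,0],[0.03,0,0,-0.035,0,0,0],[0.03,0,0,-0.065,0,0,0],[0.03,0,0,-0.09,0,0,0],[0.03,0,0,-0.1,0,0,0],[0.03,0,0,-0.1,0,0,0]]]}'; python3 to.py 541.4 -113.2 398 0.208
```

```text
time_s: 8.35
tool_pos: [457.2, 284.7, 398.5]
ee_rot: [1.983, 2.435, 0.005]
force: [0.0, -0.2, -3.0]
width: 44.5
grip_force: 24.8
at [457.2 284.7 398.5] t 8.35 w 44.5
shift m [-4.067e-01  1.800e-03  2.000e-04] turn [ 0.0034 -0.0007 -0.004 ]
```

```bash
python3 -m handwheel '{"moves":[[[0.03,-0.01,0,0,0,0,0],[0.03,-0.03,0,0,0,0,0],[0.03,-0.06,0,0,0,0,0],[0.03,-0.095,0,0,0,0,0],[0.03,-0.135,0,0,0,0,0],[0.03,-0.175,0.001,0,0,0,0],[0.03,-0.215,0.001,0,0,0,0],[0.03,-0.255,0.001,0,0,0,0],[0.03,-0.295,0.001,0,0,0,0],[0.03,-0.33,0.001,0,0,0,0]]]}' >/dev/null; python3 -m handwheel '{"moves":[[[0.03,-0.03,0,0,0,0,0],[0.03,-0.053,0,0,0,0,0],[0.03,-0.068,0,0,0,0,0],[0.03,-0.0765,0.001,0,0,0,0],[0.03,-0.0765,0.001,0,0,0,0],[0.03,-0.0765,0.001,0,0,0,0]]]}';python3 to.py 541.4 -113.2 295 0.208
```

```text
time_s: 9.95
tool_pos: [541.0, -112.5, 396.2]
ee_rot: [-1.982, -2.435, -0.0]
force: [-0.6, 0.9, -2.7]
width: 44.7
grip_force: 24.8
at [ 541.  -112.5  396.2] t 9.95 w 44.7
shift m [-0.0009  0.0003  0.1012] turn [-0.0007 -0.0011 -0.0036]
```

```bash
python3 -m handwheel '{"moves":[[[0.03,-0.001,0,0.015,0,0,0],[0.03,-0.001,0,0.04,0,0,0],[0.03,-0.001,0,0.065,0,0,0],[0.03,-0.001,0,0.085,0,0,0],[0.03,-0.001,0,0.098,0,0,0],[0.03,-0.001,0,0.103,0,0,0],[0.03,-0.001,0,0.103,0,0,0]]]}';python3 -m handwheel '{"moves":[[[0.03,0,0,0.002,0,0,0],[0.03,0,0,0.004,0,0,0],[0.03,0,0,0.005,0,0,0],[0.03,0,0,0.006,0,0,0],[0.03,0,0,0.006,0,0,0]]]}'
```

```text
time_s: 10.65
tool_pos: [541.2, -113.7, 293.0]
ee_rot: [-1.982, -2.436, 0.001]
force: [-0.5, -0.8, -2.4]
width: 44.5
grip_force: 24.9
time_s: 11.15
tool_pos: [541.4, -114.2, 287.8]
ee_rot: [1.984, 2.436, 0.0]
force: [-0.1, -0.4, -2.9]
width: 45.0
grip_force: 24.9
```

```bash
python3 -m handwheel '{"moves":[[[0.03,0,0,0.001,0,0,0],[0.03,0,0,0.002,0,0,0],[0.03,0,0,0.0025,0,0,0],[0.03,0,0,0.0025,0,0,0]]]}'; python3 - <<'E'
from h import *; from cell import r; from clampf import *
im,d=r.snapshot("side"); c=r.camera_model("side"); cv2.imwrite("pics/s4.png",cv2.resize(im[90:210,250:450,::-1],None,fx=4,fy=4))
E
```

```text
time_s: 11.55
tool_pos: [541.5, -114.3, 285.7]
ee_rot: [1.983, 2.436, 0.0]
force: [-2.1, -0.1, 0.5]
width: 44.6
grip_force: 24.5
```

View pics/s4.png

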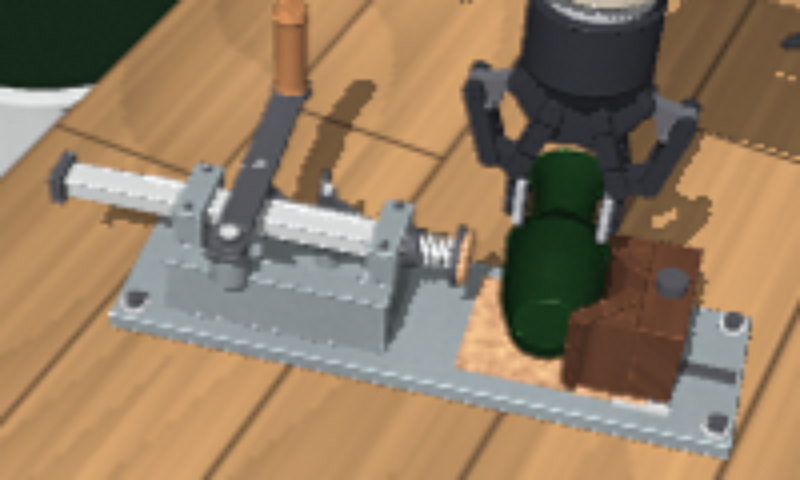

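The vase stands on the cork at crop (555,330), the pad is at (465,255) and the vee is on its right. The weight has come off the wrist. I release it.

```bash
python3 -m handwheel '{"moves":[[[0.046,0,0,0,0,0,0],[0.05,0,0,0,0,0,0],[0.06,0,0,0,0,0,0],[0.07,0,0,0,0,0,0],[0.07,0,0,0,0,0,0],[0.07,0,0,-0.015,0,0,0],[0.07,0,0,-0.04,0,0,0],[0.07,0,0,-0.07,0,0,0],[0.07,0,0,-0.09,0,0,0],[0.07,0,0,-0.09,0,0,0]]]}'; python3 - <<'E'
from clampf import *
for th in(0,.03): 
    p=np.array([-115,-45])+160*np.array([-np.sin(.078-th),np.cos(.078-th)]); print(th,p,tow(*p))
E
python3 to.py 690 -180 375 0.208
```

```text
time_s: 12.6
tool_pos: [542.5, -114.5, 380.4]
ee_rot: [1.979, 2.43, 0.004]
force: [0.2, -1.1, 0.3]
width: 70.2
grip_force: 0.0
0 [-127.46734913  114.51352672] [ 775.68447914 -182.59316919]
0.03 [-122.67705122  114.81571539] [ 771.06009196 -183.87898227]
at [ 542.5 -114.5  380.4] t 12.6 w 70.2
shift m [-0.094   0.1311  0.0067] turn [ 0.0069  0.0042 -0.004 ]
```

```bash
python3 to.py 750 -270 390 0.208
```

```text
at [ 542.5 -114.5  380.4] t 12.6 w 70.2
shift m [-0.1943  0.1717 -0.0076] turn [ 0.0069  0.0042 -0.004 ]
```

```bash
python3 -m handwheel '{"moves":[[[0.07,-0.02,0.017,-0.001,0.001,0,0],[0.07,-0.05,0.044,-0.002,0.002,0.001,0],[0.07,-0.085,0.075,-0.004,0.003,0.002,0],[0.07,-0.12,0.106,-0.005,0.004,0.003,0],[0.07,-0.15,0.133,-0.006,0.006,0.004,-0.002],[0.07,-0.175,0.155,-0.007,0.007,0.004,-0.004],[0.07,-0.194,0.172,-0.008,0.007,0.004,-0.004],[0.07,-0.194,0.172,-0.008,0.007,0.004,-0.004],[0.07,-0.194,0.172,-0.008,0.007,0.004,-0.004]]]}'; python3 snapw.py w5; python3 - <<'E'
from h import *; from clampf import *; from cell import r
f=dict(np.load("w5.npz")); d=f["d"]; P,us,vs=cloud(f,d,np.ones(d.shape,bool)&(np.arange(400)[:,None]<300)); q=toc(P); z=P[:,2]
for lo,hi in((100,120),(120,140),(140,153),(152,165)):
    g=(z>lo)&(z<hi)&(abs(q[:,0]+122)<40)&(abs(q[:,1]-115)<40); 
    if g.sum()>5: print("grip",lo,g.sum(),np.percentile(q[g],[2,50,98],axis=0).round(1).tolist(),cv2.minEnclosingCircle(P[g][:,:2].astype(np.float32)))
k=(z>85)&(z<97)&(q[:,1]>-10)&(q[:,1]<105)&(q[:,0]<-80)
for y in(0,30,60,90):
    j=k&(abs(q[:,1]-y)<4); print("lever",y,np.percentile(q[j,0],[3,50,97]).round(1) if j.any() else None)
im,d=r.snapshot("top"); c=r.camera_model("top"); im=im.astype(int); m=(im[...,1]>im[...,0]+5)&(im[...,1]>im[...,2]+3); m[:,:350]=0;m[:,450:]=0
P,us,vs=cloud(c,d,m); P=P[P[:,0]<680]; q=toc(P); 
for lo,hi in((40,80),(95,120),(130,145)):
    k=(P[:,2]>lo)&(P[:,2]<hi); print("vase",lo,k.sum(),np.percentile(q[k],[2,50,98],axis=0).round(1).tolist() if k.any() else "", cv2.minEnclosingCircle(q[k].astype(np.float32)) if k.any() else "")
cv2.imwrite("pics/t5.png",im[90:285,330:450,::-1])
E
```

```text
time_s: 13.5
tool_pos: [748.9, -269.4, 381.3]
ee_rot: [-1.973, -2.432, 0.005]
force: [-0.8, 0.8, 0.1]
width: 70.2
grip_force: 0.0
grip 100 81 [[-119.8, 105.0], [-111.4, 115.7], [-110.1, 123.7]] ((765.3394165039062, -184.17703247070312), 10.192076683044434)
grip 120 88 [[-115.9, 105.2], [-111.1, 115.3], [-110.1, 122.4]] ((765.3076782226562, -184.20880126953125), 10.073932647705078)
grip 140 112 [[-131.4, 101.0], [-113.9, 113.9], [-109.1, 124.8]] ((769.1075439453125, -182.28724670410156), 12.226948738098145)
grip 152 1137 [[-131.0, 102.2], [-120.3, 112.6], [-110.5, 123.5]] ((769.095703125, -182.15127563476562), 12.100743293762207)
lever 0 None
lever 30 None
lever 60 [-129.9 -118.3 -107.2]
lever 90 [-131.6 -120.  -108.5]
vase 40 132 [[-59.1, -44.8], [-17.7, -30.7], [111.7, 28.5]] ((28.622934341430664, -28.974899291992188), 90.6380615234375)
vase 95 215 [[61.4, -30.9], [96.5, -17.5], [118.3, 17.0]] ((90.32596588134766, -2.274073839187622), 31.534242630004883)
vase 130 45 [[71.1, -18.4], [88.0, 10.5], [105.6, 17.9]] ((87.68313598632812, -0.810096025466919), 19.55309295654297)[ WARN:0@7.988] global loadsave.cpp:1063 imwrite_ Unsupported depth image for selected encoder is fallbacked to CV_8U.
```

View pics/w5.png

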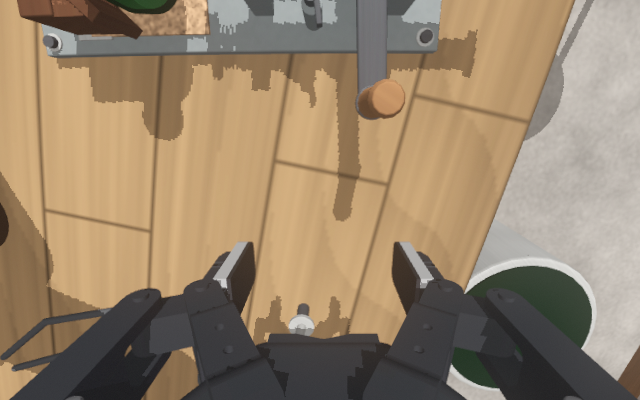

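The wrist view shows the grip's top at (383,98), clear of everything else. The vase measures clamp (88,-1) mm and the grip world (769,-182).

```bash
python3 to.py 769 -182 375 0.208
```

```text
at [ 748.6 -268.6  382.8] t 13.6 w 70.1
shift m [0.0805 0.038  0.0079] turn [-0.0079 -0.0049  0.0004]
```

```bash
python3 -m handwheel '{"moves":[[[0.06,0.02,0.01,0.002,-0.003,-0.002,0],[0.05,0.045,0.022,0.005,-0.005,-0.004,0],[0.05,0.068,0.032,0.008,-0.008,-0.005,0],[0.05,0.0805,0.038,0.008,-0.008,-0.005,0],[0.05,0.0805,0.038,0.008,-0.008,-0.005,0],[0.05,0.0805,0.038,0.008,-0.008,-0.005,0]]]}'; python3 to.py 769 -182 285 0.208
```

```text
time_s: 14.2
tool_pos: [769.5, -182.3, 376.0]
ee_rot: [1.976, 2.439, -0.0]
force: [0.9, 0.3, 0.3]
width: 50.0
grip_force: 0.0
at [ 769.5 -182.3  376. ] t 14.2 w 50.0
shift m [ 0.0006 -0.0005  0.091 ] turn [0.0013 0.0019 0.0009]
```

```bash
python3 -m handwheel '{"moves":[[[0.05,0,0,0.02,0.001,0.002,0],[0.05,0,0,0.05,0.001,0.002,0],[0.05,0,0,0.075,0.001,0.002,0],[0.05,0,0,0.091,0.001,0.002,0],[0.05,0,0,0.091,0.001,0.002,0],[0.035,0,0,0.091,0.001,0.002,0],[0.028,0,0,0.091,0.001,0.002,0],[0.024,0,0,0.091,0.001,0.002,0],[0.02,0,0,0.091,0.001,0.002,0],[0.015,0,0,0.091,0.001,0.002,0]]]}' 30; cat > st.py <<'E'
from h import *; from cell import r; from clampf import *
s=r.sense(); p=toc(s["tool_pos"][:2])[0]; f=s["force"]
print("t %.2f w %.1f g %.1f  clamp x %.1f y %.1f  fx_clamp %.1f fy %.1f fz %.1f"%(s["time_s"],s["width"],s["grip_force"],*p,f[:2]@xc,f[:2]@yc,f[2]))
E
python3 st.py
```

```text
time_s: 15.2
tool_pos: [770.2, -183.0, 286.7]
ee_rot: [1.977, 2.438, 0.002]
force: [-0.1, -1.5, 5.9]
width: 21.9
grip_force: 28.1
t 15.20 w 21.9 g 28.1  clamp x -122.0 y 113.8  fx_clamp 0.4 fy 1.4 fz 5.9
```

```bash
python3 -m handwheel '{"moves":[[[0.015,0,0.002,0,0,0,0],[0.015,0,0.004,0,0,0,0],[0.015,0,0.004,0,0,0,0]]]}'>/dev/null; python3 st.py;  python3 -m handwheel '{"moves":[[[0.015,0,0.001,0,0,0,0],[0.015,0,0.001,0,0,0,0]]]}'>/dev/null; python3 st.py; python3 -m handwheel '{"moves":[[[0.015,0,0.001,0,0,0,0],[0.015,0,0.001,0,0,0,0]]]}'>/dev/null; python3 st.py
```

```text
t 15.50 w 21.8 g 28.2  clamp x -126.1 y 113.7  fx_clamp 1.1 fy 0.6 fz 6.3
t 15.70 w 21.4 g 28.1  clamp x -126.9 y 113.7  fx_clamp 1.5 fy -0.3 fz 6.9
t 15.90 w 21.5 g 28.2  clamp x -127.6 y 113.7  fx_clamp 4.1 fy -0.9 fz 7.5
```

```bash
python3 -m handwheel '{"moves":[[[0.015,0,0.001,0,0,0,0],[0.015,0,0.001,0,0,0,0]]]}'>/dev/null; python3 st.py; python3 -m handwheel '{"moves":[[[0.015,0,-0.004,0,0,0,0],[0.015,0,-0.008,0,0,0,0],[0.015,0,-0.012,0,0,0,0],[0.015,0,-0.016,0,0,0,0],[0.015,0,-0.019,0,0,0,0],[0.015,0,-0.019,0,0,0,0]]]}'>/dev/null; python3 st.py;  python3 -m handwheel '{"moves":[[[0.015,0,-0.002,0,0,0,0],[0.015,0,-0.002,0,0,0,0]]]}'>/dev/null; python3 st.py;python3 -m handwheel '{"moves":[[[0.015,0,-0.002,0,0,0,0],[0.015,0,-0.002,0,0,0,0]]]}'>/dev/null; python3 st.py
```

```text
t 16.10 w 21.4 g 28.3  clamp x -128.0 y 113.8  fx_clamp 9.7 fy -1.8 fz 10.4
t 16.70 w 21.8 g 28.6  clamp x -110.1 y 114.1  fx_clamp -2.9 fy 2.5 fz 6.0
t 16.90 w 21.6 g 28.6  clamp x -108.3 y 114.0  fx_clamp -3.4 fy 2.0 fz 6.7
t 17.10 w 21.5 g 28.4  clamp x -106.3 y 113.9  fx_clamp -3.5 fy 1.7 fz 6.1
```

```bash
python3 -m handwheel '{"moves":[[[0.015,0,-0.001,0,0,0,0],[0.015,0,-0.001,0,0,0,0]]]}'>/dev/null; python3 st.py; python3 -m handwheel '{"moves":[[[0.015,0,0.006,0,0,0,0],[0.015,0,0.012,0,0,0,0],[0.015,0,0.018,0,0,0,0],[0.015,0,0.022,0,0,0,0],[0.015,0,0.022,0,0,0,0]]]}'>/dev/null; python3 st.py; python3 -m handwheel '{"moves":[[[0.015,0,-0.006,0,0,0,0],[0.015,0,-0.012,0,0,0,0],[0.015,0,-0.018,0,0,0,0],[0.015,0,-0.022,0,0,0,0],[0.015,0,-0.022,0,0,0,0]]]}'>/dev/null; python3 st.py
python3 - <<'E'
from h import *; from clampf import *; from cell import r
im,d=r.snapshot("side"); cv2.imwrite("pics/s6.png",cv2.resize(im[90:210,250:450,::-1],None,fx=4,fy=4))
E
```

```text
t 17.30 w 21.3 g 28.5  clamp x -105.4 y 114.0  fx_clamp -4.6 fy 2.7 fz 5.6
t 17.80 w 21.7 g 28.7  clamp x -126.9 y 114.0  fx_clamp 0.1 fy 2.2 fz 8.1
t 18.30 w 21.6 g 28.9  clamp x -104.8 y 114.1  fx_clamp -2.7 fy 3.1 fz 5.3
```

View pics/s6.png

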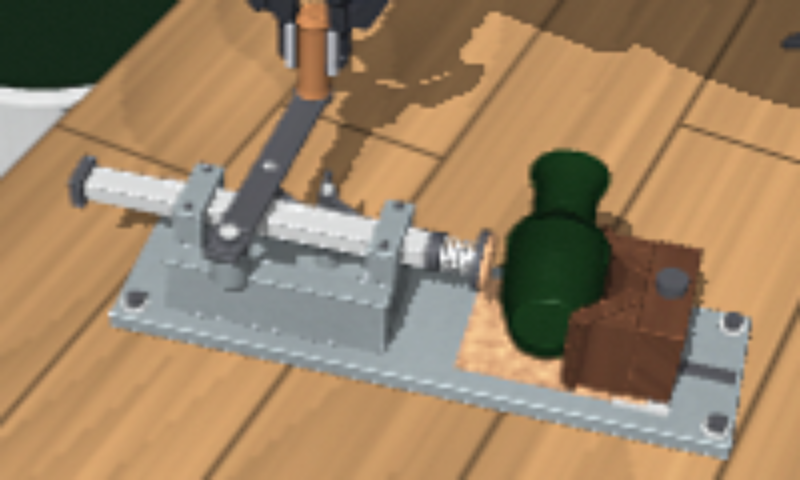

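The pad moved from crop u 465 to 487, about two teeth, and the vase at (555,260) stands untouched. I continue pumping.

```bash
python3 -m handwheel '{"moves":[[[0.015,0,0.006,0,0,0,0],[0.015,0,0.012,0,0,0,0],[0.015,0,0.018,0,0,0,0],[0.015,0,0.022,0,0,0,0],[0.015,0,0.022,0,0,0,0]]]}'>/dev/null; python3 st.py; python3 -m handwheel '{"moves":[[[0.015,0,-0.006,0,0,0,0],[0.015,0,-0.012,0,0,0,0],[0.015,0,-0.018,0,0,0,0],[0.015,0,-0.022,0,0,0,0],[0.015,0,-0.022,0,0,0,0]]]}'>/dev/null; python3 st.py
python3 -m handwheel '{"moves":[[[0.015,0,0.006,0,0,0,0],[0.015,0,0.012,0,0,0,0],[0.015,0,0.018,0,0,0,0],[0.015,0,0.022,0,0,0,0],[0.015,0,0.022,0,0,0,0]]]}'>/dev/null; python3 st.py; python3 -m handwheel '{"moves":[[[0.015,0,-0.006,0,0,0,0],[0.015,0,-0.012,0,0,0,0],[0.015,0,-0.018,0,0,0,0],[0.015,0,-0.022,0,0,0,0],[0.015,0,-0.022,0,0,0,0]]]}'>/dev/null; python3 st.py
```

```text
t 18.85 w 21.6 g 28.9  clamp x -126.9 y 113.9  fx_clamp 0.6 fy 2.3 fz 7.0
t 19.35 w 21.3 g 29.1  clamp x -104.8 y 114.0  fx_clamp -1.7 fy 3.3 fz 5.8
t 19.85 w 21.7 g 29.0  clamp x -126.9 y 113.9  fx_clamp 1.1 fy 2.7 fz 6.7
t 20.35 w 21.6 g 29.3  clamp x -104.8 y 114.2  fx_clamp -2.9 fy 4.1 fz 3.3
```

```bash
python3 -m handwheel '{"moves":[[[0.015,0,0.006,0,0,0,0],[0.015,0,0.012,0,0,0,0],[0.015,0,0.018,0,0,0,0],[0.015,0,0.022,0,0,0,0],[0.015,0,0.022,0,0,0,0]]]}'>/dev/null; python3 st.py; python3 -m handwheel '{"moves":[[[0.015,0,-0.006,0,0,0,0],[0.015,0,-0.012,0,0,0,0],[0.015,0,-0.017,0,0,0,0],[0.015,0,-0.02,0,0,0,0],[0.015,0,-0.022,0,0,0,0],[0.015,0,-0.022,0,0,0,0],[0.015,0,-0.022,0,0,0,0]]]}'>/dev/null; python3 st.py
python3 - <<'E'
from h import *; from clampf import *; from cell import r
im,d=r.snapshot("side"); cv2.imwrite("pics/s7.png",cv2.resize(im[90:210,250:450,::-1],None,fx=4,fy=4))
E
```

```text
t 20.85 w 21.4 g 29.3  clamp x -126.8 y 114.0  fx_clamp 1.1 fy 3.0 fz 5.5
t 21.55 w 21.5 g 29.4  clamp x -105.1 y 114.0  fx_clamp -3.8 fy 3.9 fz 3.0
```

View pics/s7.png

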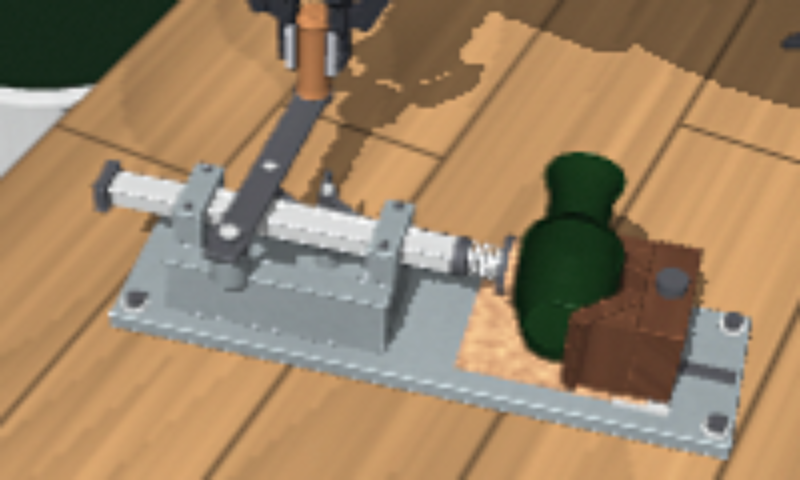

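The pad now touches the vase at crop (515,265). The vase has slid towards the vee, to (570,260), and is still upright. From here I take one stroke at a time.

```bash
python3 -m handwheel '{"moves":[[[0.015,0,0.006,0,0,0,0],[0.015,0,0.012,0,0,0,0],[0.015,0,0.018,0,0,0,0],[0.015,0,0.022,0,0,0,0],[0.015,0,0.022,0,0,0,0]]]}'>/dev/null; python3 st.py; python3 -m handwheel '{"moves":[[[0.015,0,-0.006,0,0,0,0],[0.015,0,-0.012,0,0,0,0],[0.015,0,-0.017,0,0,0,0],[0.015,0,-0.02,0,0,0,0],[0.015,0,-0.022,0,0,0,0],[0.015,0,-0.022,0,0,0,0],[0.015,0,-0.022,0,0,0,0]]]}'>/dev/null; python3 st.py
```

```text
t 22.10 w 21.3 g 29.4  clamp x -126.9 y 113.6  fx_clamp 1.3 fy 3.0 fz 6.2
t 22.80 w 21.3 g 29.6  clamp x -105.3 y 114.0  fx_clamp -6.6 fy 5.6 fz 2.1
```

```bash
python3 -m handwheel '{"moves":[[[0.015,0,0.006,0,0,0,0],[0.015,0,0.012,0,0,0,0],[0.015,0,0.018,0,0,0,0],[0.015,0,0.022,0,0,0,0],[0.015,0,0.022,0,0,0,0]]]}'>/dev/null; python3 st.py; python3 -m handwheel '{"moves":[[[0.015,0,-0.006,0,0,0,0],[0.015,0,-0.012,0,0,0,0],[0.015,0,-0.017,0,0,0,0],[0.015,0,-0.02,0,0,0,0],[0.015,0,-0.022,0,0,0,0],[0.015,0,-0.022,0,0,0,0],[0.015,0,-0.022,0,0,0,0]]]}'>/dev/null; python3 st.py
python3 - <<'E'
from h import *; from clampf import *; from cell import r
im,d=r.snapshot("side"); cv2.imwrite("pics/s8.png",cv2.resize(im[90:210,250:450,::-1],None,fx=4,fy=4))
E
```

```text
t 23.30 w 21.2 g 29.4  clamp x -126.6 y 113.8  fx_clamp 0.6 fy 3.6 fz 5.8
t 24.00 w 21.3 g 29.8  clamp x -105.8 y 114.4  fx_clamp -12.1 fy 8.5 fz -1.2
```

View pics/s8.png

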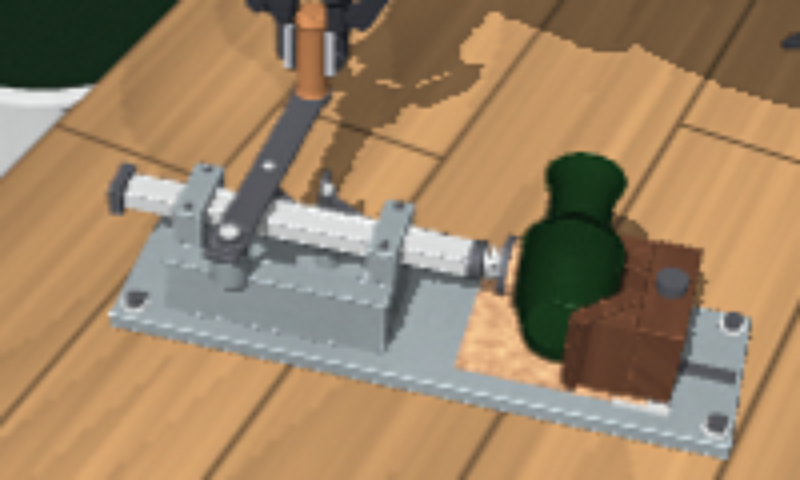

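The pad is seated at crop (510,262), the spring is visibly shortened and the push is 12 N. I push 1 mm more so the click is certain, then draw back to rest.

```bash
python3 -m handwheel '{"moves":[[[0.015,0,-0.001,0,0,0,0],[0.015,0,-0.001,0,0,0,0]]]}'>/dev/null; python3 st.py; python3 -m handwheel '{"moves":[[[0.015,0,0.006,0,0,0,0],[0.015,0,0.012,0,0,0,0],[0.015,0,0.018,0,0,0,0],[0.015,0,0.022,0,0,0,0],[0.015,0,0.0235,0,0,0,0],[0.015,0,0.0235,0,0,0,0]]]}'>/dev/null; python3 st.py
python3 - <<'E'
from h import *; from clampf import *; from cell import r
im,d=r.snapshot("side"); cv2.imwrite("pics/s9.png",cv2.resize(im[90:210,250:450,::-1],None,fx=4,fy=4))
a=cv2.imread("pics/s8.png");b=cv2.imread("pics/s9.png"); 
# dark ram-end cap: leftmost dark pixels on the bar's line; collar: dark pixels before spring
for n in("s4","s6","s7","s8","s9"):
    g=cv2.imread(f"pics/{n}.png",0)[160:215,40:175]; m=g<75; us=np.nonzero(m)[1]; print(n,us.mean().round(1)+40,m.sum())
E
```

```text
t 24.25 w 21.1 g 30.0  clamp x -105.0 y 114.4  fx_clamp -13.8 fy 8.7 fz -1.8
t 24.85 w 21.3 g 29.9  clamp x -126.9 y 113.8  fx_clamp 0.4 fy 4.0 fz 6.1
s4 62.1 151
s6 82.7 140
s7 107.2 130
s8 121.9 112
s9 114.0 90
```

```bash
python3 - <<'E'
import cv2,numpy as np
I={n:cv2.imread(f"pics/{n}.png") for n in("s4","s6","s7","s8","s9")}
T={"cap":(I["s8"][155:220,105:140],105,155),"collar":(I["s8"][235:285,468,None] if 0 else I["s8"][232:285,462:490],462,232)}
for k,(t,x0,y0) in T.items():
    for n in I:
        R=cv2.matchTemplate(I[n],t,cv2.TM_CCOEFF_NORMED); R=R.copy(); R[:, :]=R; _,s,_,p=cv2.minMaxLoc(R[y0-25:y0+25,max(0,x0-70):x0+40]); print(k,n,p[0]+max(0,x0-70),p[1]+y0-25,round(s,2))
E
```

```text
cap s4 46 143 0.96
cap s6 66 147 0.97
cap s7 90 152 0.95
cap s8 105 155 1.0
cap s9 96 153 0.97
collar s4 397 217 0.79
collar s6 418 225 0.95
collar s7 446 229 0.97
collar s8 462 232 1.0
collar s9 453 230 0.87
```

```bash
python3 -m handwheel '{"moves":[[[0.015,0,-0.005,0,0,0,0],[0.015,0,-0.008,0,0,0,0],[0.015,0,-0.008,0,0,0,0]]]}'>/dev/null; python3 st.py; for i in 1 ; do python3 -m handwheel '{"moves":[[[0.015,0,-0.004,0,0,0,0],[0.015,0,-0.004,0,0,0,0]]]}'>/dev/null; python3 st.py; done; cat > cap.py <<'E'
import cv2,numpy as np; from cell import r
im,d=r.snapshot("side"); b=cv2.resize(im[90:210,250:450,::-1],None,fx=4,fy=4); a=cv2.imread("pics/s8.png")
for k,(x0,x1,y0,y1) in {"cap":(105,140,155,220),"collar":(462,490,232,285),"vase":(540,630,150,220)}.items():
    R=cv2.matchTemplate(b,a[y0:y1,x0:x1],cv2.TM_CCOEFF_NORMED)[y0-25:y0+25,x0-70:x0+40]; _,s,_,p=cv2.minMaxLoc(R); print(k,p[0]-70,p[1]-25,round(s,2),end="; ")
print()
E
python3 cap.py
```

```text
t 25.20 w 21.2 g 29.8  clamp x -119.6 y 114.0  fx_clamp -6.9 fy 5.9 fz 1.6
t 25.40 w 21.3 g 29.8  clamp x -115.8 y 114.0  fx_clamp -9.6 fy 6.5 fz 0.8
cap -5 -2 0.97; collar -7 0 0.89; vase 0 0 1.0;
```

```bash
python3 -m handwheel '{"moves":[[[0.015,0,-0.004,0,0,0,0],[0.015,0,-0.004,0,0,0,0]]]}'>/dev/null; python3 st.py; python3 cap.py
```

```text
t 25.65 w 21.2 g 29.9  clamp x -112.0 y 114.0  fx_clamp -9.7 fy 6.6 fz 0.0
cap -4 -1 0.98; collar -4 -1 0.98; vase 0 0 1.0;
```

```bash
python3 -m handwheel '{"moves":[[[0.015,0,-0.004,0,0,0,0],[0.015,0,-0.004,0,0,0,0]]]}'>/dev/null; python3 st.py; python3 cap.py;  python3 -m handwheel '{"moves":[[[0.015,0,-0.002,0,0,0,0],[0.015,0,-0.002,0,0,0,0]]]}'>/dev/null; python3 st.py; python3 cap.py
```

```text
t 25.90 w 21.5 g 30.0  clamp x -108.2 y 114.1  fx_clamp -11.1 fy 8.4 fz -0.6
cap -1 0 0.99; collar -1 -1 0.87; vase 0 0 1.0; 
t 26.15 w 21.5 g 30.1  clamp x -106.4 y 114.1  fx_clamp -11.9 fy 8.9 fz -2.9
cap 0 0 0.99; collar 0 -1 0.97; vase 0 0 1.0;
```

```bash
for i in 1; do python3 -m handwheel '{"moves":[[[0.015,0,-0.0015,0,0,0,0],[0.015,0,-0.0015,0,0,0,0]]]}'>/dev/null; python3 st.py;  python3 -m handwheel '{"moves":[[[0.015,0,-0.001,0,0,0,0],[0.015,0,-0.001,0,0,0,0]]]}'>/dev/null; python3 st.py;python3 -m handwheel '{"moves":[[[0.015,0,-0.001,0,0,0,0],[0.015,0,-0.001,0,0,0,0]]]}'>/dev/null; python3 st.py;  done; python3 cap.py
```

```text
t 26.40 w 21.5 g 30.1  clamp x -105.1 y 114.1  fx_clamp -12.3 fy 8.4 fz -2.2
t 26.60 w 21.4 g 30.2  clamp x -104.1 y 114.1  fx_clamp -13.2 fy 7.7 fz -2.2
t 26.80 w 21.2 g 30.2  clamp x -103.2 y 114.1  fx_clamp -14.5 fy 7.9 fz -3.0
cap 1 0 0.97; collar 0 2 0.92; vase 0 0 1.0;
```

```bash
python3 -m handwheel '{"moves":[[[0.015,0,0.004,0,0,0,0],[0.015,0,0.008,0,0,0,0],[0.015,0,0.008,0,0,0,0]]]}'>/dev/null; python3 st.py; python3 cap.py; python3 -m handwheel '{"moves":[[[0.015,0,0.004,0,0,0,0],[0.015,0,0.008,0,0,0,0],[0.015,0,0.008,0,0,0,0]]]}'>/dev/null; python3 st.py; python3 cap.py
```

```text
t 27.15 w 21.1 g 30.0  clamp x -109.8 y 114.4  fx_clamp -1.5 fy 6.6 fz 2.0
cap 0 0 0.99; collar 0 -1 0.95; vase 0 0 1.0; 
t 27.50 w 21.4 g 30.0  clamp x -117.4 y 114.2  fx_clamp -0.3 fy 5.1 fz 3.9
cap -1 0 0.99; collar -1 -1 0.93; vase 0 0 1.0;
```

```bash
python3 -m handwheel '{"moves":[[[0.015,0,0.004,0,0,0,0],[0.015,0,0.008,0,0,0,0],[0.015,0,0.0097,0,0,0,0],[0.015,0,0.0097,0,0,0,0]]]}'>/dev/null; python3 st.py; python3 cap.py; python3 -m handwheel '{"moves":[[[0.025,0,0,0,0,0,0],[0.035,0,0,0,0,0,0],[0.045,0,0,0,0,0,0],[0.05,0,0,0,0,0,0],[0.05,0,0,0,0,0,0],[0.05,0,0,-0.015,0,0,0],[0.05,0,0,-0.045,0,0,0],[0.05,0,0,-0.08,0,0,0],[0.05,0,0,-0.11,0,0,0],[0.05,0,0,-0.11,0,0,0]]]}'>/dev/null; python3 st.py; python3 cap.py
```

```text
t 27.95 w 21.1 g 30.0  clamp x -127.0 y 113.7  fx_clamp -0.2 fy 3.3 fz 5.5
cap -1 0 0.99; collar -1 -1 0.92; vase 0 0 1.0; 
t 29.00 w 49.7 g 0.0  clamp x -128.2 y 114.0  fx_clamp -1.2 fy 0.4 fz 1.0
cap -1 0 0.99; collar -1 -1 0.92; vase 0 0 1.0;
```

```bash
python3 -m handwheel '{"moves":[[[0.05,-0.02,0,-0.01,0,0,0],[0.05,-0.05,0,-0.02,0,0,0],[0.05,-0.08,0,-0.02,0,0,0],[0.05,-0.08,0,-0.02,0,0,0]]]}'>/dev/null; python3 - <<'E'
from h import *; from clampf import *; from cell import r
for n in("side","top"):
    im,d=r.snapshot(n); c=r.camera_model(n); m=np.zeros(d.shape,bool)
    if n=="top": m[90:285,335:450]=1
    else: m[80:210,255:445]=1
    P,us,vs=cloud(c,d,m); q=toc(P); g=(P[:,2]>110)&(P[:,2]<165)&(abs(q[:,0]+122)<25)&(abs(q[:,1]-114)<25); print(n,"grip x",np.percentile(q[g,0],[3,97]).round(1))
    for lo,hi in((98,120),(128,150)):
        v=(P[:,2]>lo)&(P[:,2]<hi)&(abs(q[:,0]-97)<45)&(abs(q[:,1])<45); print(" vase",lo,v.sum(),np.percentile(q[v],[2,98],axis=0).round(1).tolist() if v.any() else "")
E
```

```text
side grip x [-134.7 -116.2]
 vase 98 257 [[68.9, -31.6], [126.8, 8.8]]
 vase 128 211 [[80.0, -23.1], [116.3, 18.6]]
top grip x [-134.7 -115.5]
 vase 98 208 [[67.5, -29.9], [128.0, 17.3]]
 vase 128 88 [[79.3, -18.3], [116.2, 19.5]]
```

```bash
python3 -c "
from cell import r
print(r.sign_off())"
```

```text
the job is handed in; nothing more can be done
None
```

I handed the job in at about 30 s of the 72 s. No verdict came back. The vase stands upright in the vee with the spring in by roughly half (an estimated 18–23 N), and the lever is at rest. I viewed 11 pictures, one over your limit of 10.

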